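# Butt the battery block and gauge the clamp gap

### The job

In the battery assembly fixture, first push the loose battery block along its lane until it sits flush against the fixed block. Then lift the taper gauge out of its holder and slide its blade straight down into the narrow gap between the loose block's side and the sprung pressure plate, gently, until the blade drags snugly on both, without forcing it. Finish holding the gauge upright in the gripper at that depth: do not let go, and leave the other things on the bench alone.

Things in the scene. Friction and masses are not known exactly. Their poses are not given: they have to be found in the camera images.
- fixture: Aluminium assembly fixture fixed to the bench; place and yaw (within 0.3 rad) vary. Origin on the bench; deck 165 (x) by 240 (y) mm, 8 mm high. A 60 mm wide lane runs along own y, centre line at own x = +25 mm, with a fence 42 mm above the deck on its +x side and a 6 mm rail on its -x side; its -y end is open. On the -x side stands the clamp with the pressure plate.
- butt_face (a point): Centre of the end face of the fixed battery block, the face that looks along the fixture's -y to the loose block; in the fixture's frame it is at (25, 25, 43) mm. The fixed block, same size as the loose one, fills the lane beyond it (+y).
- loose_block: Loose battery block, black with metal strips on top: 58 (x, across the lane) by 84 (y, along it) by 70 mm high, about 0.6 kg, standing on the deck in the lane with 1 mm play each side, 20 to 38 mm short of the fixed block. Origin: centre of its underside. Slides with friction; can be pushed on its free (-y) end.
- block_end (a point): Centre of the loose block's +y end face, the one that must meet butt_face (on its own axis: 42 mm along y, 35 mm up from its origin).
- pressure_plate: Upright steel plate, 30 mm wide (along fixture y), 6 mm thick. Origin: middle of the top edge of its working face, 78 mm above the bench, at fixture y = +6 mm (19 mm on the loose block's side of butt_face). Axes as the fixture's; the face looks to +x. The gap from it to the block's -x side is 4.5 to 6.5 mm (varies) with the block mid-lane, up to 1 mm more once pressed back to the fence.
- holder: Grey gauge holder fixed to the bench, 85 mm square foot (6 mm high), then a 56 mm square post up to 70 mm high, with an 18 (x) by 24 (y) mm slot open at the top. Origin at the centre of its underside.
- gauge: Taper gauge standing in the holder, about 80 g. Black handle 22 (own x) by 30 (own y) by 48 mm high. Origin: centre of the handle's underside, which rests on the holder's top (70 mm above the bench); the blade hangs 60 mm down from it in the slot. To enter the gap, own x must lie along the fixture's x, either way round.
- blade_tip (a point): Middle of the blade's lower end. Blade 14 mm wide (own y), its thickness (own x) grows evenly from 3 mm at the tip to 9 mm at the handle; springy at the handle, the tip gives about 0.3 N per mm along own x. In the gap it usually starts to drag 15 to 40 mm deep; some 3 to 12 mm deeper it is snug (pushing down then takes about 3 to 6 N).
- spool: Bystander: white spool of nickel strip, 72 mm across, 32 mm high; it and the holder may have swapped sides.
- driver: Bystander: screwdriver lying on the bench.
- cell_cup: Bystander: small black tray, 60 by 100 mm, with five upright cells, 72 mm high.
- plate_lip (a point): Upper edge of the plate's lead-in lip, which flares away from the gap above the plate's origin (10 mm up, 8 mm out to -x). The plate rides on a spring: it yields to -x with 5 N per mm, at most 5 mm.
Things that resemble listed ones, but are neither listed nor needed, are in the scene too. What is shaped like the loose_block but purple or yellow is not meant.

How it is judged:
By the outcome, as a careful person would: the job done as asked, in the order asked, and still so for the second after the job is handed in, while the arm keeps its last pose, push and grip.
It also fails if it takes over 54 s, if anything falls off the work surface, if the arm or the gripper's body presses on something with over 40 N, if the wrist force passes 120 N, or if a joint passes its speed limit or range.

### The arm

A 6-joint arm with a two-finger parallel gripper is mounted at the origin on the work surface. World frame = base frame: x ahead of the robot, y to its left, z up, the work surface at z = 0. Lengths are in m, angles in rad, forces in N, time in s.
With the tool pointing down it reaches from about 0.3 to 0.85 m from the base axis. Payload 4.2 kg.
Tool frame: the origin (TCP) lies on the centre line of the jaws, within the pads' length; the fingertips stand 8 mm ahead of it and the grasp point (between the pads) lies 11 mm behind it; z points along the fingers, y is the direction in which the jaws open and shut (so a half turn about z gives the same grasp; the last joint's range is limited). The gripper opens to 91 mm and grips with 3 to 60 N. Pads are 32 mm wide; open, the fingers measure 118 mm over their backs; the gripper's body (76 mm by 178 mm) begins 60 mm behind the grasp point.
Start: joints at [1.184, 0.32, 1.565, -0, 1.257, -0.02], TCP at [0.206, 0.537, 0.222] pointing down, gripper open.
Joint ranges: [-3.11, 3.11], [-0.84, 2.01], [0.21, 2.61], [-1.34, 4.49], [0.05, 2.63], [-2.56, 2.56]. Speed limits (rad/s): [2.57, 2.57, 3.14, 3.14, 3.14, 3.14].

### API

Orientations are given as a unit quaternion [x, y, z, w].
In Python, from workcell import env, imaging, workorder gives the robot as it stands. The module is installed in compiled form; this text tells all that it offers.
- The arm moves only by the tool arm_command, never from a script. Its argument "increments" is a list of rows, each an object with "slide": the shift along the tool's x, y, z in mm, a list of three; "roll": the turn about the tool's z in rad; "fingers": the opening in per cent of the stroke, from 0 (shut) to 100 (fully open). A call has 1 to 5 rows; each row is the pose to reach, as a shift and turn from the pose measured when the call began, along the tool's axes at that moment; what a row does not reach only later rows make up. A row lasts 1/10 s, in which the tool goes at most 50 mm and 8.59 degrees, less where a joint would pass 70% of its speed; a pose out of reach is approached as far as the arm can. A call with a gripper value outside its range is refused whole. The fingers move at their own pace and stop on an object; the grip force is fixed at half the most. Time passes only in rows, so rows that repeat a pose let the fingers close. It gives the time, the measured TCP pose, the force and the opening at its end, in the units of the state.
- env.get_obs(): the state, without advancing time (a new reading comes with each control period).
- imaging.read_camera(name): name is "scene" or "side" or "wrist"; returns a dict with "frame" (480x640x3 uint8, red, green, blue), "camera_matrix" (3x3 intrinsics, pixels), "distortion" ([k1, k2, p1, p2, k3] as OpenCV has them; the pictures are not rectified), "rvec" (rotation vector, rad) and "tvec" (3), from world to camera coordinates, as OpenCV has them; the wrist camera has in their place "hand_eye" (4x4, takes a point from camera to tool coordinates, whose origin is the TCP and whose axes are the flange's). Camera axes: x right, y down, z forward; pixel columns grow to the right and rows downward; lengths in m; the calibration is good to about 2 mm. A picture is of the moment at which its call begins: read the wrist's pose just before it. There is no depth.
- workorder.finish_job(): hands the job in, once; it reports no verdict.
The state is a dict: "t": time; "joints": joint angles; "dq": joint speeds; "tau": joint torques, N m; "tool_pos": TCP position; "tcp_rot": TCP orientation; "force": force on the tool from outside, world axes, zero at the start; "ft_torque": the same for the moment, N m; "finger_gap": finger opening in m.
Only numpy, scipy, OpenCV 4.12 (cv2) and the standard library are available. Lean on these libraries where they do the work, as an engineer would, in place of code of your own. Each camera call takes 0.05 s, during which the arm holds its last target.

## Working session

There is one attempt and no reset: what is moved stays moved. The work goes in short steps, Python scripts to look and compute and a tool call to move; the robot and the scene stay as the last step left them, time stands still between calls to the robot, and variables do not carry over. Pictures are saved under pics/ and viewed, and the job is handed in when it is done.

Besides the shell and the picture viewer there is one more tool, called in YAML: its name, and indented under it one key for each argument. arm_command: Moves the arm, as the interface text tells. Its arguments: {"type":"object","properties":{"increments":{"type":"array"}},"required":["increments"]}

```bash
mkdir -p pics; cat > h.py <<'E'
import numpy as np, cv2, pickle
from workcell import env, imaging, workorder
from scipy.spatial.transform import Rotation as R
def snap(name, fn):
    o=env.get_obs(); c=imaging.read_camera(name); c['obs']=o
    cv2.imwrite('pics/%s.png'%fn, c['frame'][:,:,::-1]); pickle.dump(c,open('pics/%s.pkl'%fn,'wb')); return c
def load(fn): return pickle.load(open('pics/%s.pkl'%fn,'rb'))
def pose(c):
    # returns camera->world R,t
    if 'hand_eye' in c:
        T=np.eye(4); T[:3,:3]=R.from_quat(c['obs']['tcp_rot']).as_matrix(); T[:3,3]=c['obs']['tool_pos']
        W=T@np.array(c['hand_eye']); return W[:3,:3],W[:3,3]
    Rm=cv2.Rodrigues(np.array(c['rvec'],float))[0]; t=np.array(c['tvec'],float).ravel()
    return Rm.T,-Rm.T@t
def rays(c,px):
    p=cv2.undistortPoints(np.array(px,float).reshape(-1,1,2),np.array(c['camera_matrix']),np.array(c['distortion'])).reshape(-1,2)
    Rm,t=pose(c); d=np.c_[p,np.ones(len(p))]@Rm.T
    return t,d/np.linalg.norm(d,axis=1)[:,None]
def onz(c,px,z):
    t,d=rays(c,px); return t+d*((z-t[2])/d[:,2])[:,None]
def proj(c,P):
    Rm,t=pose(c); P=np.array(P,float).reshape(-1,3)
    rv=cv2.Rodrigues(Rm.T)[0]; return cv2.projectPoints(P,rv,-Rm.T@t,np.array(c['camera_matrix']),np.array(c['distortion']))[0].reshape(-1,2)
def tri(ca,pa,cb,pb):
    t1,d1=rays(ca,[pa]);t2,d2=rays(cb,[pb]);d1=d1[0];d2=d2[0]
    s=np.linalg.lstsq(np.c_[d1,-d2],t2-t1,rcond=None)[0]
    a=t1+s[0]*d1;b=t2+s[1]*d2; return (a+b)/2,np.linalg.norm(a-b)
E
python3 - <<'E'
from h import *
np.set_printoptions(precision=4,suppress=True)
for n in ['scene','side','wrist']:
    c=snap(n,n+'0'); print(n,pose(c)[1],c['camera_matrix'][0][0])
print(env.get_obs())
E
```

```text
scene [1.5701 0.2539 0.9475] 569.2002557091702
side [ 0.1879 -1.0155  0.8756] 514.67785041354
wrist [0.1348 0.5644 0.384 ] 427.12165144385136
{'t': 0.15, 'joints': array([ 1.184 ,  0.3202,  1.5654, -0.    ,  1.2574, -0.02  ]), 'dq': array([ 0.0006, -0.0016, -0.003 ,  0.0021, -0.0006,  0.001 ]), 'tau': array([  0.    , -41.2768, -23.2158,   0.0728,   0.0432,  -0.0001]), 'tool_pos': array([0.2061, 0.5364, 0.2213]), 'tcp_rot': array([ 0.1824,  0.9832, -0.0007, -0.0001]), 'force': array([ 0.2603, -0.5174, -0.9103]), 'ft_torque': array([-0.0298, -0.0064, -0.0159]), 'finger_gap': 0.09119395388015636}
```

View pics/scene0.png

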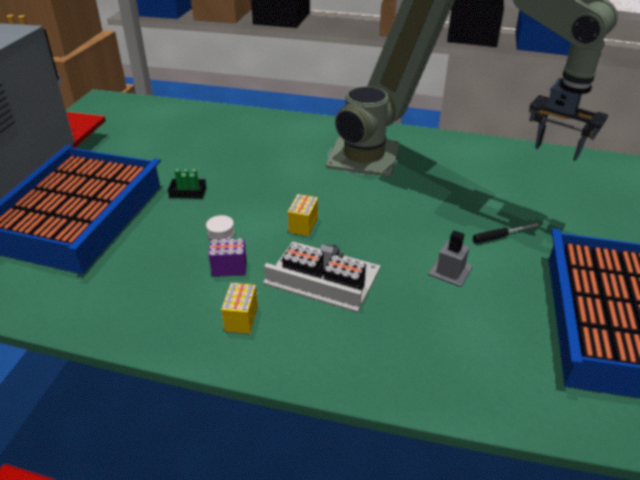

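View pics/side0.png

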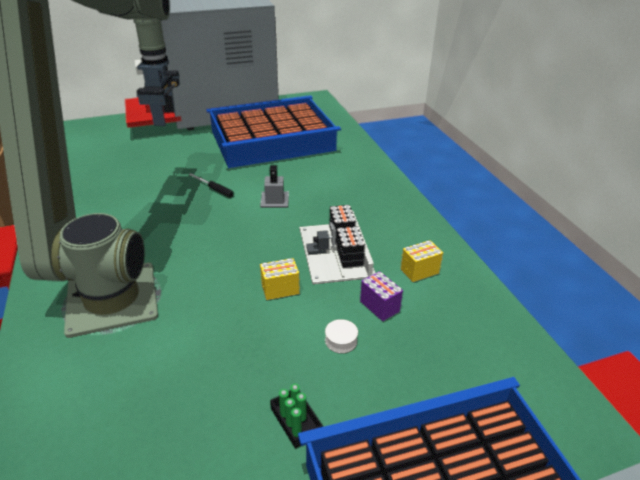

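View pics/wrist0.png

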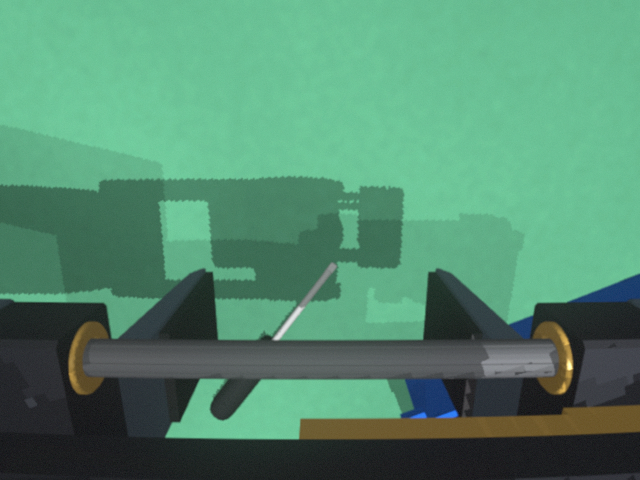

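The scene view shows the fixture at about (322,275), with the fixed and loose blocks at (345,270) and (302,258). The holder and gauge are at about (453,258). The side view shows the fixture at about (337,250) and the gauge at (273,185). I'll zoom in on both.

```bash
python3 - <<'E'
from h import *
a=cv2.imread('pics/scene0.png')[225:315,255:395]; cv2.imwrite('pics/sc_z.png',cv2.resize(a,None,fx=5.7,fy=5.7,interpolation=cv2.INTER_CUBIC))
a=cv2.imread('pics/side0.png')[155:290,250:400]; cv2.imwrite('pics/si_z.png',cv2.resize(a,None,fx=4.4,fy=4.4,interpolation=cv2.INTER_CUBIC))
a=cv2.imread('pics/scene0.png')[225:290,420:485]; cv2.imwrite('pics/sg_z.png',cv2.resize(a,None,fx=8,fy=8,interpolation=cv2.INTER_CUBIC))
s=load('scene0');d=load('side0')
for c,p in((s,[(266,268),(378,265),(453,250)]),(d,[(337,225),(337,278),(273,178)])): print(onz(c,p,.05))
print(tri(s,(456,235),d,(273,168)))
E
```

```text
[[ 0.6433313  -0.11194844  0.05      ]
 [ 0.56892389  0.14080978  0.05      ]
 [ 0.47034263  0.31004185  0.05      ]]
[[ 0.60385953  0.05923989  0.05      ]
 [ 0.52930437 -0.14711246  0.05      ]
 [ 0.49814735  0.35749731  0.05      ]]
(array([0.48921587, 0.3096762 , 0.11241345]), np.float64(0.0011439453805959102))
```

View pics/sc_z.png

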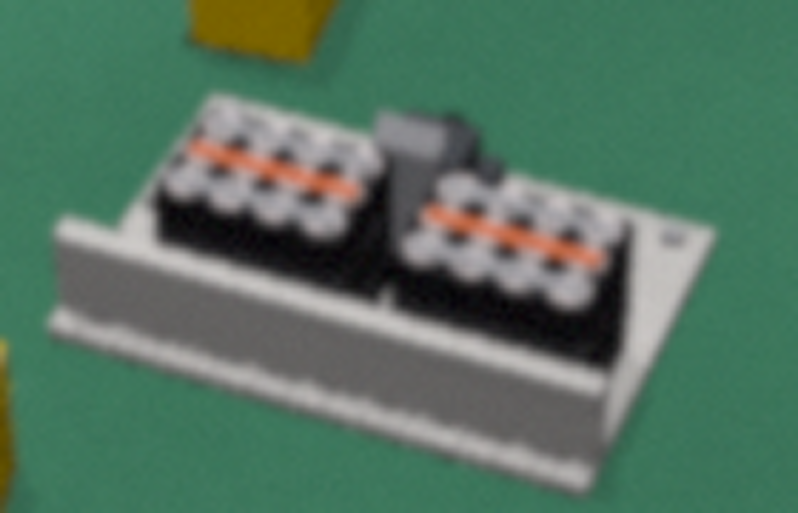

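View pics/si_z.png

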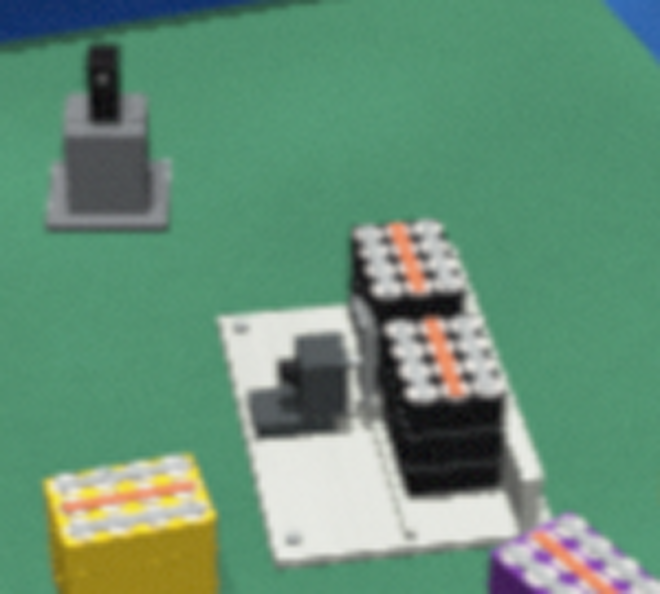

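View pics/sg_z.png

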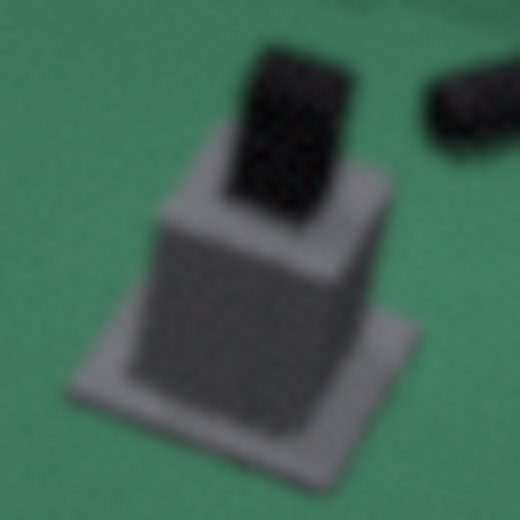

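```bash
python3 - <<'E'
from h import *
np.set_printoptions(precision=4,suppress=True)
s=load('scene0');d=load('side0')
S=lambda l:[(255+x/5.7,225+y/5.7) for x,y in l]
D=lambda l:[(250+x/4.4,155+y/4.4) for x,y in l]
G=lambda l:[(420+x/8,225+y/8) for x,y in l]
print('deck scene BL,BR,FR,FL',onz(s,S([(210,93),(716,230),(590,478),(50,318)]),.008))
print('deck side ',onz(d,D([(220,318),(278,555),(548,528)]),.008))
fe=onz(s,S([(62,218),(606,383)]),.05);print('fence top outer',fe)
# block top corners z=.078
print('loose top scene',onz(s,S([(158,200),(205,97)]),.078), 'fixed far', onz(s,S([(630,225),(612,310)]),.078))
print('loose top side nearL,nearR, farL', onz(d,D([(405,402),(503,395),(385,320)]),.078))
print('fixed top side nearL,nearR,farL,farR', onz(d,D([(368,298),(462,290),(352,228),(440,222)]),.078))
print('holder top scene',onz(s,G([(160,212),(340,278),(393,172),(225,120)]),.07))
print('holder top side',onz(d,D([(65,128),(150,132),(148,97),(70,95)]),.07))
print('holder foot scene',onz(s,G([(68,388),(325,485),(425,325)]),.006))
print('gauge top scene',onz(s,G([(240,78),(345,98),(355,68),(268,45)]),.118))
print('gauge top side',onz(d,D([(88,65),(120,65),(118,45),(90,45)]),.118))
E
```

```text
deck scene BL,BR,FR,FL [[ 0.4859 -0.0966  0.008 ]
 [ 0.5218  0.142   0.008 ]
 [ 0.6797  0.1177  0.008 ]
 [ 0.6445 -0.1199  0.008 ]]
deck side  [[ 0.5198  0.1353  0.008 ]
 [ 0.4855 -0.0959  0.008 ]
 [ 0.6422 -0.1212  0.008 ]]
fence top outer [[ 0.6275 -0.1175  0.05  ]
 [ 0.6678  0.1199  0.05  ]]
loose top scene [[ 0.637  -0.0717  0.078 ]
 [ 0.5697 -0.0718  0.078 ]] fixed far [[0.6053 0.1163 0.078 ]
 [0.6558 0.1187 0.078 ]]
loose top side nearL,nearR, farL [[ 0.5705 -0.0678  0.078 ]
 [ 0.6266 -0.0786  0.078 ]
 [ 0.5868  0.0108  0.078 ]]
fixed top side nearL,nearR,farL,farR [[0.5847 0.0353 0.078 ]
 [0.6424 0.026  0.078 ]
 [0.6007 0.1106 0.078 ]
 [0.6566 0.1004 0.078 ]]
holder top scene [[0.508  0.2788 0.07  ]
 [0.5251 0.333  0.07  ]
 [0.4721 0.346  0.07  ]
 [0.4596 0.2946 0.07  ]]
holder top side [[0.4583 0.2968 0.07  ]
 [0.5123 0.2744 0.07  ]
 [0.5232 0.3201 0.07  ]
 [0.4719 0.339  0.07  ]]
holder foot scene [[0.5206 0.2603 0.006 ]
 [0.5448 0.3397 0.006 ]
 [0.4649 0.366  0.006 ]]
gauge top scene [[0.4998 0.2952 0.118 ]
 [0.5016 0.3258 0.118 ]
 [0.4867 0.3279 0.118 ]
 [0.482  0.3022 0.118 ]]
gauge top side [[0.4758 0.2933 0.118 ]
 [0.4963 0.2869 0.118 ]
 [0.5019 0.3139 0.118 ]
 [0.4837 0.3195 0.118 ]]
```

```bash
cat >> h.py <<'E'
np.set_printoptions(precision=4,suppress=True)
FC=np.array([0.583,0.0108]); FY=-0.150
def f2w(x,y,z=0,FC=FC,FY=FY):
    c,s=np.cos(FY),np.sin(FY); return np.array([FC[0]+c*x-s*y,FC[1]+s*x+c*y,z])
def w2f(P):
    P=np.array(P,float).reshape(-1,3); c,s=np.cos(FY),np.sin(FY); d=P[:,:2]-FC
    return np.c_[c*d[:,0]+s*d[:,1],-s*d[:,0]+c*d[:,1],P[:,2]]
def go(P,a):
    "slide mm/roll to put TCP at P with tool y at world angle a"
    o=env.get_obs(); Rm=R.from_quat(o['tcp_rot']).as_matrix(); v=Rm.T@(np.array(P)-o['tool_pos'])*1e3
    ca=np.arctan2(Rm[1,1],Rm[0,1]); da=(a-ca+np.pi)%(2*np.pi)-np.pi
    print('slide',v.round(1),'roll',round(-da,4),'| t',round(o['t'],2),'pos',o['tool_pos'],'ya',round(ca,4),'tilt',Rm[:2,2],'F',o['force'],'gap',round(o['finger_gap'],4))
E
python3 - <<'E'
from h import *
s=load('scene0');d=load('side0')
print(w2f(onz(s,[(227,242)],.07)), w2f(onz(d,[(381,283)],.07)),f2w(.025,-.120))
go(f2w(.025,-.125,.2),FY)
E
```

```text
[[ 0.0504 -0.2309  0.07  ]] [[ 0.0635 -0.2196  0.07  ]] [ 0.5898 -0.1116  0.    ]
slide [-591.7 -472.1   21.9] roll 1.354 | t 0.15 pos [0.2061 0.5364 0.2213] ya 1.204 tilt [-0.0005 -0.0012] F [ 0.2603 -0.5174 -0.9103] gap 0.0912
```

arm_command:
  increments:
    - {"slide": [-39,-31,1],"roll": 0.14,"fingers": 50}
    - {"slide": [-78,-62,2],"roll": 0.28,"fingers": 0}
    - {"slide": [-117,-93,3],"roll": 0.42,"fingers": 0}
    - {"slide": [-156,-124,4],"roll": 0.56,"fingers": 0}
    - {"slide": [-195,-155,5],"roll": 0.7,"fingers": 0}

```text
t: 0.65
tool_pos: [0.333, 0.32, 0.2164]
tcp_rot: [0.511, 0.86, -0.001, 0.0]
force: [1.0, 1.2, 0.5]
finger_gap: 0.0542
```

```bash
python3 - <<'E'
from h import *
go(f2w(.025,-.125,.2),FY)
E
```

```text
slide [-505.8   16.    16.9] roll 0.6489 | t 0.65 pos [0.333  0.32   0.2164] ya 0.4989 tilt [-0.0004 -0.0014] F [1.0085 1.1566 0.5121] gap 0.0542
```

arm_command:
  increments:
    - {"slide": [-50,2,2],"roll": 0.14,"fingers": 0}
    - {"slide": [-100,3,3],"roll": 0.28,"fingers": 0}
    - {"slide": [-150,5,5],"roll": 0.42,"fingers": 0}
    - {"slide": [-200,6,7],"roll": 0.56,"fingers": 0}
    - {"slide": [-250,8,8],"roll": 0.65,"fingers": 0}

```text
t: 1.15
tool_pos: [0.4589, 0.1041, 0.2085]
tcp_rot: [0.76, 0.65, -0.001, 0.0]
force: [0.5, 2.4, 0.5]
finger_gap: 0.0137
```

```bash
python3 - <<'E'
from h import *
go(f2w(.025,-.125,.2),FY)
E
```

```text
slide [-197.7  162.7    8.7] roll -0.0057 | t 1.15 pos [0.4589 0.1041 0.2085] ya -0.1557 tilt [-0.0006 -0.0013] F [0.506  2.4397 0.5497] gap 0.0137
```

arm_command:
  increments:
    - {"slide": [-39,32,2],"roll": 0,"fingers": 0}
    - {"slide": [-78,64,4],"roll": 0,"fingers": 0}
    - {"slide": [-117,97,6],"roll": 0,"fingers": 0}
    - {"slide": [-156,129,8],"roll": 0,"fingers": 0}
    - {"slide": [-192,159,8],"roll": 0,"fingers": 0}

```text
t: 1.65
tool_pos: [0.5859, -0.1111, 0.2001]
tcp_rot: [0.76, 0.65, -0.001, -0.0]
force: [0.5, 1.5, -0.9]
finger_gap: 0.0005
```

```bash
python3 - <<'E'
from h import *
c=snap('wrist','w1')
go(f2w(.025,-.125,.038),FY)
E
```

```text
slide [  2.3  -2.1 161.7] roll -0.0094 | t 1.7 pos [ 0.5902 -0.118   0.1997] ya -0.1594 tilt [ 0.0035 -0.0074] F [ 5.4759 -4.9595  0.056 ] gap 0.0004
```

View pics/w1.png

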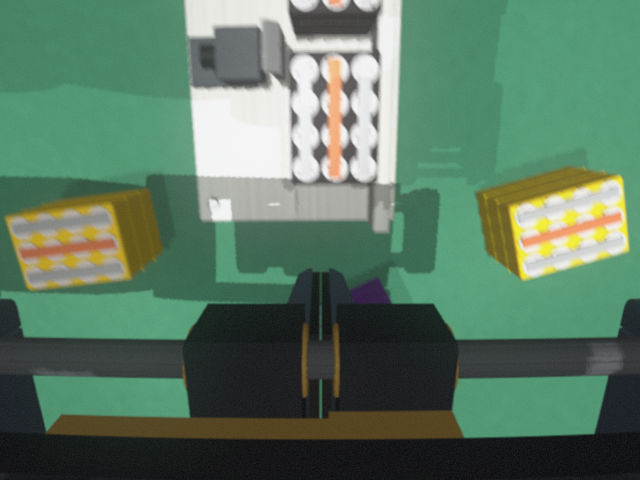

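Wrist view: the loose block's top spans u 290–380, v 52–184. The deck's left edge runs from (187,0) to (200,221), and the pressure plate is near (272,48). Next I'll measure these.

```bash
python3 - <<'E'
from h import *
c=load('w1')
P=onz(c,[(187,0),(200,221)],.008); print('left edge',w2f(P),P)
print('loose top',w2f(onz(c,[(291,184),(379,183),(290,52),(378,52)],.078)))
print('plate',w2f(onz(c,[(282,25),(285,72),(264,25)],.078)))
print('purple',w2f(onz(c,[(383,280),(350,296)],.078)))
go(f2w(.025,-.125,.038),FY)
E
```

```text
left edge [[-0.0795  0.0498  0.008 ]
 [-0.082  -0.123   0.008 ]] [[ 0.5119  0.072   0.008 ]
 [ 0.4836 -0.0985  0.008 ]]
loose top [[ 0.0017 -0.0823  0.078 ]
 [ 0.0605 -0.082   0.078 ]
 [ 0.003   0.0003  0.078 ]
 [ 0.0578 -0.      0.078 ]]
plate [[-0.0016  0.016   0.078 ]
 [-0.0004 -0.0116  0.078 ]
 [-0.0127  0.0162  0.078 ]]
purple [[ 0.0655 -0.151   0.078 ]
 [ 0.0421 -0.1631  0.078 ]]
slide [  2.3  -2.1 161.7] roll -0.0094 | t 1.7 pos [ 0.5902 -0.118   0.1997] ya -0.1594 tilt [ 0.0035 -0.0074] F [ 5.4759 -4.9595  0.056 ] gap 0.0004
```

arm_command:
  increments:
    - {"slide": [12,-1,20],"roll": -0.01,"fingers": 0}
    - {"slide": [12,-1,20],"roll": -0.01,"fingers": 0}
    - {"slide": [12,-1,20],"roll": -0.01,"fingers": 0}

```text
t: 2.0
tool_pos: [0.5905, -0.1057, 0.1792]
tcp_rot: [0.758, 0.652, -0.002, 0.003]
force: [0.2, -0.3, 0.8]
finger_gap: 0.0005
```

```bash
python3 - <<'E'
from h import *
c=snap('wrist','w2')
go(f2w(.025,-.115,.038),FY)
a=c['frame'][0:300,150:430,::-1]; cv2.imwrite('pics/w2z.png',cv2.resize(a,None,fx=2,fy=2,interpolation=cv2.INTER_CUBIC))
E
```

```text
slide [ -0.2  -0.9 142.1] roll 0.0012 | t 2.05 pos [ 0.591  -0.1056  0.1801] ya -0.1488 tilt [ 0.0034 -0.0073] F [-0.2957 -0.2398  0.2089] gap 0.0006
```

View pics/w2z.png

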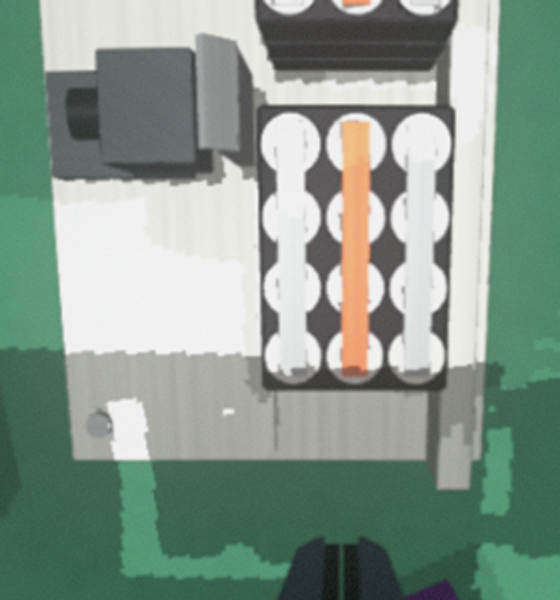

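Zoomed wrist view: the loose block's top corners are at zoom (263,388), (446,388), (258,107) and (454,107). The deck's near-left corner is at (73,460), its left edge top at (42,0), and the plate face with its flared lip is at zoom x≈240.

```bash
python3 - <<'E'
from h import *
c=load('w2'); Z=lambda l:[(150+x/2,y/2) for x,y in l]
P=onz(c,Z([(42,0),(73,460),(430,460)]),.008); print('deck',w2f(P))
print('loose top',w2f(onz(c,Z([(263,388),(446,388),(258,107),(454,107)]),.078)))
print('fixed top near',w2f(onz(c,Z([(257,22),(457,22)]),.078)))
print('lip top L, face top',w2f(onz(c,Z([(197,35),(197,148)]),.088)),w2f(onz(c,Z([(237,48),(240,150)]),.078)))
print('fence top', w2f(onz(c,Z([(436,488),(470,488)]),.050)))
# side/scene fixture check in same frame
E
```

```text
deck [[-0.0814  0.0487  0.008 ]
 [-0.0829 -0.1212  0.008 ]
 [ 0.0615 -0.1213  0.008 ]]
loose top [[ 0.0011 -0.0803  0.078 ]
 [ 0.0581 -0.0802  0.078 ]
 [ 0.0014  0.0016  0.078 ]
 [ 0.0579  0.0017  0.078 ]]
fixed top near [[0.0016 0.0243 0.078 ]
 [0.0581 0.0244 0.078 ]]
lip top L, face top [[-0.014   0.0188  0.088 ]
 [-0.015  -0.0106  0.088 ]] [[-0.0042  0.0175  0.078 ]
 [-0.0041 -0.0102  0.078 ]]
fence top [[ 0.0593 -0.1208  0.05  ]
 [ 0.0714 -0.1208  0.05  ]]
```

```bash
sed -i 's/^FC=.*/FC=np.array([0.5876,0.0096]); FY=-0.150/' h.py; python3 - <<'E'
from h import *
go(f2w(.025,-.115,.038),FY)
E
```

```text
slide [ -0.7   3.8 142.1] roll 0.0012 | t 2.05 pos [ 0.591  -0.1056  0.1801] ya -0.1488 tilt [ 0.0034 -0.0073] F [-0.2957 -0.2398  0.2089] gap 0.0006
```

arm_command:
  increments:
    - {"slide": [0,3,40],"roll": 0,"fingers": 0}
    - {"slide": [0,4,80],"roll": 0,"fingers": 0}
    - {"slide": [0,4,120],"roll": 0,"fingers": 0}
    - {"slide": [0,4,142],"roll": 0,"fingers": 0}
    - {"slide": [0,4,142],"roll": 0,"fingers": 0}

```text
t: 2.55
tool_pos: [0.5932, -0.1063, 0.0358]
tcp_rot: [0.757, 0.653, -0.003, 0.002]
force: [-0.1, 1.2, 0.6]
finger_gap: 0.0005
```

```bash
python3 - <<'E'
from h import *
go(f2w(.025,-.075,.038),FY)
E
```

```text
slide [38.7  2.2 -2.4] roll 0.0022 | t 2.55 pos [ 0.5932 -0.1063  0.0358] ya -0.1478 tilt [-0.0025 -0.0062] F [-0.149   1.1815  0.6418] gap 0.0005
```

arm_command:
  increments:
    - {"slide": [7,1,-2],"roll": 0,"fingers": 0}
    - {"slide": [13,2,-2],"roll": 0,"fingers": 0}
    - {"slide": [18,2,-2],"roll": 0,"fingers": 0}
    - {"slide": [23,2,-2],"roll": 0,"fingers": 0}
    - {"slide": [27,2,-2],"roll": 0,"fingers": 0}

```text
t: 3.05
tool_pos: [0.6006, -0.0806, 0.0398]
tcp_rot: [0.757, 0.653, -0.002, 0.004]
force: [-1.3, -5.5, 2.7]
finger_gap: 0.0008
```

```bash
python3 - <<'E'
from h import *
go(f2w(.025,-.075,.038),FY)
E
```

```text
slide [12.3 -1.3  1.7] roll 0.0033 | t 3.05 pos [ 0.6006 -0.0806  0.0398] ya -0.1467 tilt [ 0.0015 -0.0088] F [-1.2547 -5.4647  2.7499] gap 0.0008
```

arm_command:
  increments:
    - {"slide": [3,0,1],"roll": 0,"fingers": 0}
    - {"slide": [6,0,1],"roll": 0,"fingers": 0}
    - {"slide": [8,0,1],"roll": 0,"fingers": 0}

```text
t: 3.35
tool_pos: [0.6023, -0.0731, 0.0398]
tcp_rot: [0.757, 0.654, -0.002, 0.005]
force: [-1.2, -5.2, 3.7]
finger_gap: 0.0005
```

```bash
python3 - <<'E'
from h import *
go(f2w(.025,-.075,.038),FY)
E
```

```text
slide [ 4.6 -1.9  1.7] roll 0.004 | t 3.35 pos [ 0.6023 -0.0731  0.0398] ya -0.146 tilt [ 0.0032 -0.0102] F [-1.1622 -5.2183  3.655 ] gap 0.0005
```

arm_command:
  increments:
    - {"slide": [2,0,1],"roll": 0,"fingers": 0}
    - {"slide": [4,0,1],"roll": 0,"fingers": 0}
    - {"slide": [5,0,1],"roll": 0,"fingers": 0}

```text
t: 3.65
tool_pos: [0.6024, -0.0717, 0.0398]
tcp_rot: [0.756, 0.655, -0.005, 0.007]
force: [-5.0, -18.0, 6.9]
finger_gap: -0.0003
```

```bash
python3 - <<'E'
from h import *
go(f2w(.025,-.072,.038),FY)
c=snap('wrist','w3'); a=c['frame'][0:300,150:430,::-1]; cv2.imwrite('pics/w3z.png',cv2.resize(a,None,fx=2,fy=2,interpolation=cv2.INTER_CUBIC))
c=snap('side','side1'); a=c['frame'][180:280,280:400,::-1]; cv2.imwrite('pics/s1z.png',cv2.resize(a,None,fx=5,fy=5,interpolation=cv2.INTER_CUBIC))
E
```

```text
slide [ 6.2 -1.8  1.7] roll 0.0067 | t 3.65 pos [ 0.6024 -0.0717  0.0398] ya -0.1433 tilt [ 0.0023 -0.0166] F [ -4.9816 -18.0189   6.877 ] gap -0.0003
```

View pics/w3z.png

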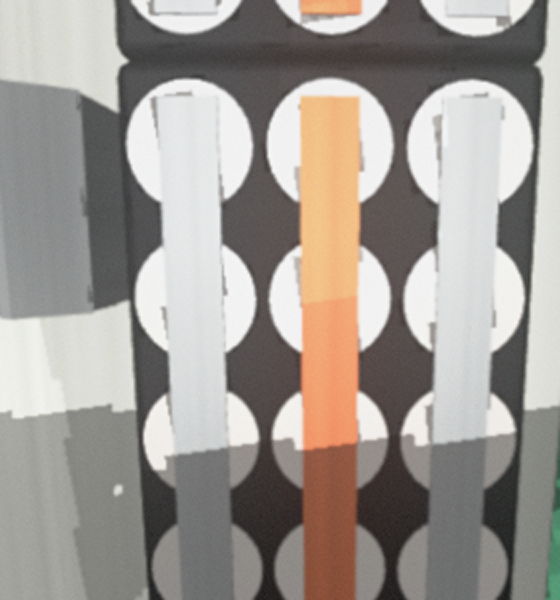

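View pics/s1z.png

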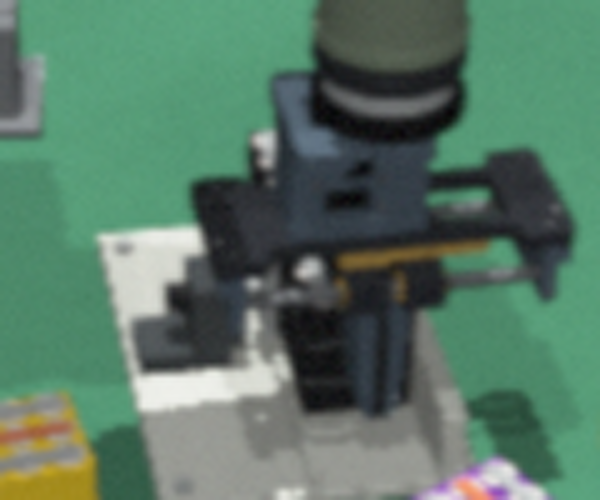

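The wrist view shows the two blocks touching: the seam at zoom v≈60 shows no deck. The push force jumped from 5 N to 18 N as they met, so I'm retreating.

arm_command:
  increments:
    - {"slide": [-8,0,0],"roll": 0,"fingers": 0}
    - {"slide": [-16,0,0],"roll": 0,"fingers": 0}
    - {"slide": [-20,0,-40],"roll": 0,"fingers": 0}
    - {"slide": [-20,0,-90],"roll": 0,"fingers": 0}
    - {"slide": [-20,0,-120],"roll": 0,"fingers": 0}

```text
t: 4.25
tool_pos: [0.6005, -0.0892, 0.1633]
tcp_rot: [0.756, 0.654, -0.003, 0.008]
force: [0.2, -0.6, -0.1]
finger_gap: 0.0007
```

```bash
python3 - <<'E'
from h import *
go([0.42,0.255,0.22],-.3)
s=load('scene0');d=load('side0')
E
```

```text
slide [ 313.8 -227.7  -63.1] roll 0.1557 | t 4.25 pos [ 0.6005 -0.0892  0.1633] ya -0.1443 tilt [ 0.0066 -0.0154] F [ 0.2491 -0.623  -0.1376] gap 0.0007
```

```bash
python3 - <<'E'
from h import *
go([0.465,0.225,0.22],-.3)
E
```

```text
slide [ 290.6 -178.8  -62.4] roll 0.1557 | t 4.25 pos [ 0.6005 -0.0892  0.1633] ya -0.1443 tilt [ 0.0066 -0.0154] F [ 0.2491 -0.623  -0.1376] gap 0.0007
```

arm_command:
  increments:
    - {"slide": [30,-20,-35],"roll": 0.03,"fingers": 50}
    - {"slide": [70,-43,-60],"roll": 0.06,"fingers": 100}
    - {"slide": [110,-68,-62],"roll": 0.1,"fingers": 100}
    - {"slide": [150,-92,-62],"roll": 0.13,"fingers": 100}
    - {"slide": [190,-117,-62],"roll": 0.155,"fingers": 100}

```text
t: 4.75
tool_pos: [0.5107, 0.1187, 0.2219]
tcp_rot: [0.805, 0.593, -0.001, 0.008]
force: [1.5, 0.1, 0.4]
finger_gap: 0.0377
```

```bash
python3 - <<'E'
from h import *
go([0.465,0.225,0.22],-.3)
E
```

```text
slide [ 88.  -75.2   0.1] roll -0.0009 | t 4.75 pos [0.5107 0.1187 0.2219] ya -0.3009 tilt [ 0.0073 -0.0137] F [1.4803 0.1192 0.4185] gap 0.0377
```

arm_command:
  increments:
    - {"slide": [38,-32,0],"roll": 0,"fingers": 100}
    - {"slide": [70,-60,0],"roll": 0,"fingers": 100}
    - {"slide": [88,-75,0],"roll": 0,"fingers": 100}
    - {"slide": [88,-75,0],"roll": 0,"fingers": 100}

```text
t: 5.15
tool_pos: [0.4636, 0.2279, 0.22]
tcp_rot: [0.804, 0.595, -0.001, 0.007]
force: [1.1, 0.2, -0.3]
finger_gap: 0.0694
```

```bash
python3 - <<'E'
from h import *
go([0.465,0.225,0.22],-.3)
c=snap('wrist','w4'); a=c['frame'][0:290,180:460,::-1]; cv2.imwrite('pics/w4z.png',cv2.resize(a,None,fx=2,fy=2,interpolation=cv2.INTER_CUBIC))
go([0.465,0.225,0.22],-.3)
E
```

```text
slide [-2.3  2.2  0. ] roll 0.0036 | t 5.15 pos [0.4636 0.2279 0.22  ] ya -0.2964 tilt [ 0.0063 -0.0119] F [ 1.0654  0.181  -0.3453] gap 0.0694
slide [-1.  1. -0.] roll 0.0023 | t 5.2 pos [0.4644 0.2263 0.22  ] ya -0.2977 tilt [ 0.0068 -0.0133] F [-0.3312 -0.5164 -0.1277] gap 0.0733
```

View pics/w4z.png

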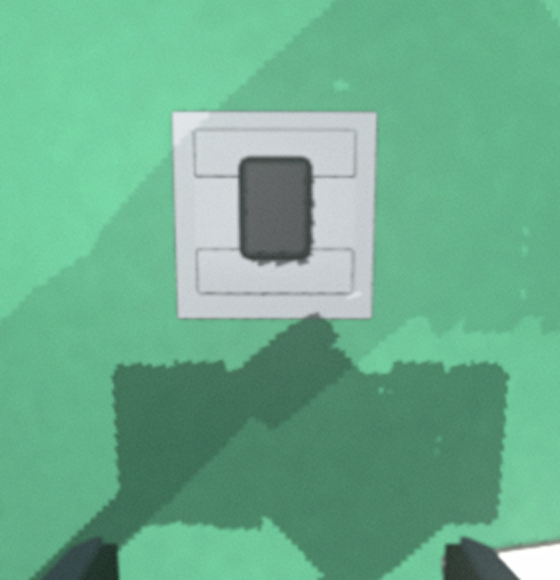

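The wrist view is square on to the holder. The handle top spans zoom x 239–312, y 157–259, and the foot's horizontal edges are level, so the gauge yaw is about -0.298.

```bash
python3 - <<'E'
from h import *
c=load('w4'); Z=lambda l:[(180+x/2,y/2) for x,y in l]
P=onz(c,Z([(240,158),(311,158),(240,258),(311,258)]),.118); print(P,P.mean(0)); 
e=P[1]-P[0]; print(np.linalg.norm(e),np.arctan2(e[1],e[0])); e=P[3]-P[2]; print(np.linalg.norm(e),np.arctan2(e[1],e[0])); e=P[0]-P[2];print(np.linalg.norm(e),np.arctan2(-e[0],e[1]))
Q=onz(c,Z([(173,112),(377,112),(179,318),(373,318)]),.006); print(Q,Q.mean(0)); e=Q[1]-Q[0]; print(np.linalg.norm(e),np.arctan2(e[1],e[0]));e=Q[3]-Q[2]; print(np.linalg.norm(e),np.arctan2(e[1],e[0]))
g=P.mean(0); go([g[0],g[1],.22],-.30)
E
```

```text
[[0.4829 0.3279 0.118 ]
 [0.5027 0.3218 0.118 ]
 [0.4742 0.3007 0.118 ]
 [0.4946 0.2945 0.118 ]] [0.4886 0.3112 0.118 ]
0.020731647338171788 -0.2963864716774641
0.0212994147845661 -0.29731525609185894
0.028511076685325393 -0.3082365722966812
[[0.4611 0.3636 0.006 ]
 [0.5413 0.3391 0.006 ]
 [0.4366 0.2832 0.006 ]
 [0.5172 0.2584 0.006 ]] [0.4891 0.3111 0.006 ]
0.0839098407439201 -0.2960047814070595
0.08439085330915976 -0.2978830740891446
slide [88.3 -1.8 -1. ] roll 0.0023 | t 5.2 pos [0.4644 0.2263 0.22  ] ya -0.2977 tilt [ 0.0068 -0.0133] F [-0.3312 -0.5164 -0.1277] gap 0.0733
```

arm_command:
  increments:
    - {"slide": [40,-1,0],"roll": 0,"fingers": 100}
    - {"slide": [75,-2,0],"roll": 0,"fingers": 100}
    - {"slide": [88,-2,20],"roll": 0,"fingers": 100}
    - {"slide": [88,-2,50],"roll": 0,"fingers": 100}
    - {"slide": [88,-2,60],"roll": 0,"fingers": 100}

```text
t: 5.7
tool_pos: [0.4878, 0.3085, 0.1559]
tcp_rot: [0.804, 0.594, -0.004, 0.007]
force: [-0.9, -0.9, 0.1]
finger_gap: 0.0912
```

```bash
python3 - <<'E'
from h import *
go([0.4888,0.311,.089],-.298)
E
```

```text
slide [ 3.7 -0.2 66.9] roll -0.0006 | t 5.7 pos [0.4878 0.3085 0.1559] ya -0.2986 tilt [ 0.0018 -0.0164] F [-0.9436 -0.9399  0.1462] gap 0.0912
```

arm_command:
  increments:
    - {"slide": [2,0,30],"roll": 0,"fingers": 100}
    - {"slide": [4,0,60],"roll": 0,"fingers": 100}
    - {"slide": [4,0,67],"roll": 0,"fingers": 100}
    - {"slide": [4,0,67],"roll": 0,"fingers": 100}
    - {"slide": [4,0,67],"roll": 0,"fingers": 70}

```text
t: 6.2
tool_pos: [0.4903, 0.3113, 0.0905]
tcp_rot: [0.805, 0.594, -0.003, 0.007]
force: [0.3, 0.5, 0.2]
finger_gap: 0.086
```

```bash
python3 - <<'E'
from h import *
c=snap('wrist','w5')
go([0.4888,0.311,.089],-.298)
E
```

```text
slide [-1.  -1.4  1.8] roll -0.0011 | t 6.25 pos [0.4904 0.3116 0.0908] ya -0.2991 tilt [ 0.0047 -0.0146] F [ 0.0281 -0.0789  0.2587] gap 0.0821
```

View pics/w5.png

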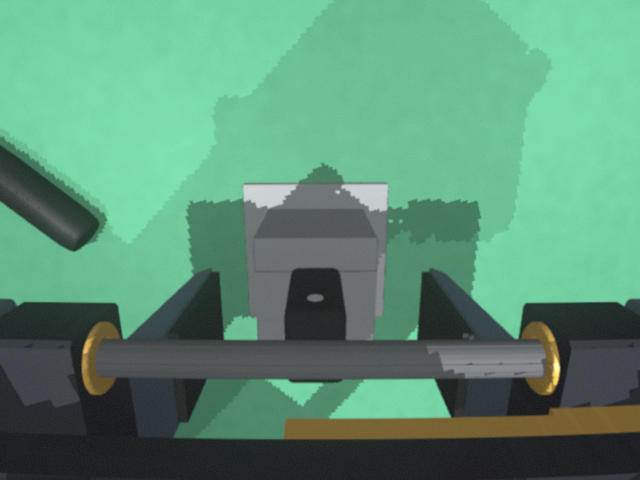

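The handle (u≈315) sits between the fingers (215 and 428), about 1.4 mm off centre. I'll correct that and close.

arm_command:
  increments:
    - {"slide": [-1,-1.5,1],"roll": 0,"fingers": 40}
    - {"slide": [-1,-1.5,1],"roll": 0,"fingers": 30}
    - {"slide": [-1,-1.5,1],"roll": 0,"fingers": 10}
    - {"slide": [-1,-1.5,1],"roll": 0,"fingers": 10}
    - {"slide": [-1,-1.5,1],"roll": 0,"fingers": 10}

```text
t: 6.75
tool_pos: [0.4887, 0.3111, 0.0899]
tcp_rot: [0.805, 0.594, -0.002, 0.007]
force: [-0.5, -0.3, -0.4]
finger_gap: 0.0421
```

arm_command:
  increments:
    - {"slide": [0,0,0],"roll": 0,"fingers": 5}
    - {"slide": [0,0,0],"roll": 0,"fingers": 5}
    - {"slide": [0,0,0],"roll": 0,"fingers": 5}

```text
t: 7.05
tool_pos: [0.4886, 0.3111, 0.0898]
tcp_rot: [0.805, 0.594, -0.002, 0.007]
force: [0.6, 0.1, -0.7]
finger_gap: 0.022
```

```bash
python3 - <<'E'
from h import *
go([0.4888,0.311,.22],-.298)
E
```

```text
slide [  -1.7    1.4 -130.2] roll -0.0011 | t 7.05 pos [0.4886 0.3111 0.0898] ya -0.2991 tilt [ 0.0046 -0.0145] F [ 0.56    0.1004 -0.7185] gap 0.022
```

arm_command:
  increments:
    - {"slide": [0,0,-5],"roll": 0,"fingers": 5}
    - {"slide": [-0.5,0.5,-40],"roll": 0,"fingers": 5}
    - {"slide": [-1,1,-80],"roll": 0,"fingers": 5}
    - {"slide": [-1.5,1,-115],"roll": 0,"fingers": 5}
    - {"slide": [-1.7,1.4,-130],"roll": 0,"fingers": 5}

```text
t: 7.55
tool_pos: [0.4901, 0.3118, 0.2241]
tcp_rot: [0.805, 0.594, 0.001, 0.007]
force: [0.5, 0.1, -1.0]
finger_gap: 0.0224
```

```bash
python3 - <<'E'
from h import *
go(f2w(-.0065,.006,.22),-.15)
E
```

```text
slide [-255.1  174.8    8.3] roll -0.149 | t 7.55 pos [0.4901 0.3118 0.2241] ya -0.299 tilt [ 0.0103 -0.011 ] F [ 0.4827  0.0653 -0.9787] gap 0.0224
```

arm_command:
  increments:
    - {"slide": [-38,26,0],"roll": -0.03,"fingers": 5}
    - {"slide": [-78,53,0],"roll": -0.06,"fingers": 5}
    - {"slide": [-118,81,2],"roll": -0.1,"fingers": 5}
    - {"slide": [-158,108,4],"roll": -0.13,"fingers": 5}
    - {"slide": [-198,136,6],"roll": -0.15,"fingers": 5}

```text
t: 8.05
tool_pos: [0.5619, 0.0807, 0.2217]
tcp_rot: [0.757, 0.653, 0.001, 0.008]
force: [0.3, -0.2, -1.0]
finger_gap: 0.0221
```

```bash
python3 - <<'E'
from h import *
go(f2w(-.0065,.006,.22),-.15)
E
```

```text
slide [-60.5  29.4   2.6] roll 0.0023 | t 8.05 pos [0.5619 0.0807 0.2217] ya -0.1477 tilt [ 0.0107 -0.0109] F [ 0.266  -0.1929 -0.9958] gap 0.0221
```

arm_command:
  increments:
    - {"slide": [-30,15,1],"roll": 0,"fingers": 5}
    - {"slide": [-52,25,2],"roll": 0,"fingers": 5}
    - {"slide": [-60,29,2],"roll": 0,"fingers": 5}
    - {"slide": [-60,29,2],"roll": 0,"fingers": 5}
    - {"slide": [-60,29,2],"roll": 0,"fingers": 5}

```text
t: 8.55
tool_pos: [0.5814, 0.0181, 0.2206]
tcp_rot: [0.757, 0.653, 0.001, 0.007]
force: [-0.5, -0.0, -1.3]
finger_gap: 0.0222
```

```bash
python3 - <<'E'
from h import *
c=snap('wrist','w6'); print(c['obs']['tool_pos'])
go(f2w(-.0065,.006,.18),-.15)
snap('side','side2');snap('scene','scene2')
E
```

```text
[0.5814 0.0181 0.2206]
slide [-1.4  0.4 40.7] roll 0.0034 | t 8.6 pos [0.5814 0.0184 0.2207] ya -0.1466 tilt [ 0.0104 -0.0102] F [ 0.2759 -0.2107 -0.458 ] gap 0.0218
```

View pics/w6.png

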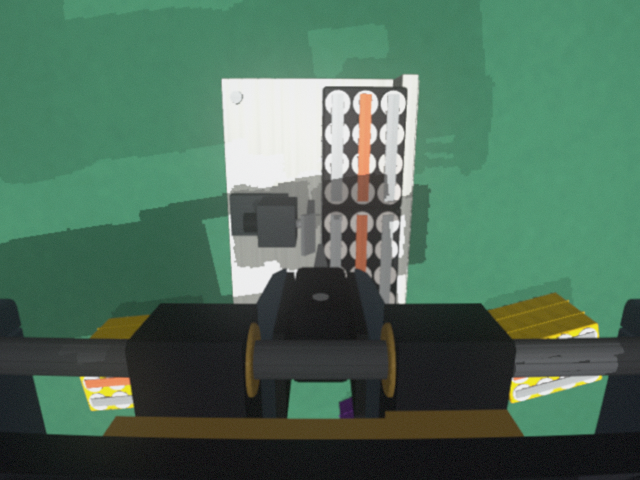

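```bash
python3 - <<'E'
from h import *
c=load('w6'); a=c['frame'][170:290,220:420,::-1]; cv2.imwrite('pics/w6z.png',cv2.resize(a,None,fx=4,fy=4,interpolation=cv2.INTER_CUBIC))
c=load('side2'); a=c['frame'][140:290,260:410,::-1]; cv2.imwrite('pics/s2z.png',cv2.resize(a,None,fx=4,fy=4,interpolation=cv2.INTER_CUBIC))
E
```

```text
(no output)
```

View pics/w6z.png

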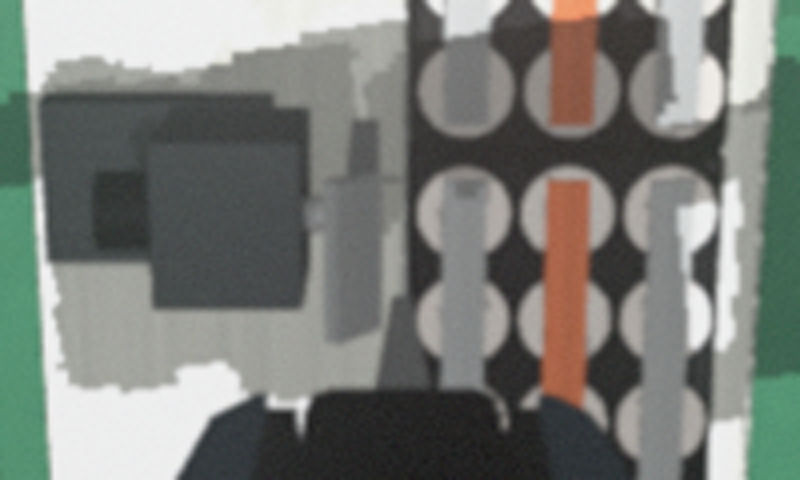

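View pics/s2z.png

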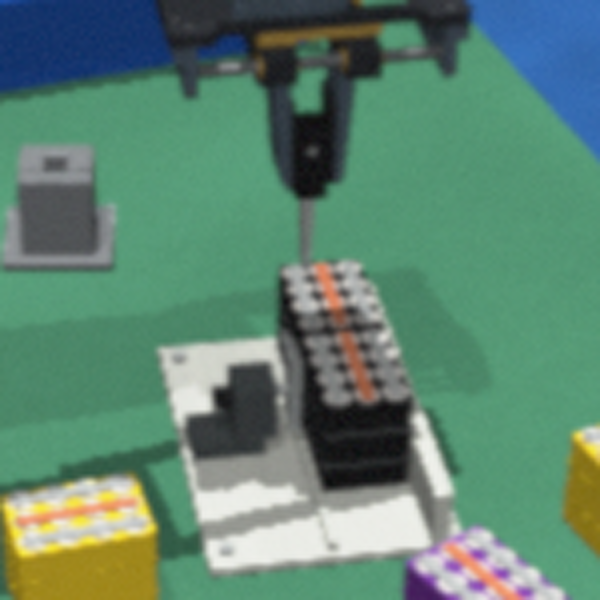

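```bash
python3 - <<'E'
from h import *
c=load('w6'); Z=lambda l:[(220+x/4,170+y/4) for x,y in l]
print('tcp',w2f(c['obs']['tool_pos']))
print('tip',w2f(onz(c,Z([(390,297),(410,297)]),c['obs']['tool_pos'][2]-.0798)))
print('face top',w2f(onz(c,Z([(380,180),(379,330)]),.078)), 'lip',w2f(onz(c,Z([(330,190),(326,340)]),.088)))
print('lip upper right?',w2f(onz(c,Z([(380,180),(350,180)]),.088)))
print('block left',w2f(onz(c,Z([(409,70),(410,250)]),.078)), 'block right', w2f(onz(c,Z([(721,140),(714,300)]),.078)))
print('seam',w2f(onz(c,Z([(409,145)]),.078)))
print('deck left',w2f(onz(c,Z([(25,20),(48,470)]),.008)))
E
```

```text
tcp [[-0.0074  0.0074  0.2206]]
tip [[-0.0079  0.0148  0.1408]
 [-0.005   0.0148  0.1408]]
face top [[-0.0094  0.0185  0.078 ]
 [-0.0096 -0.0101  0.078 ]] lip [[-0.0182  0.0189  0.088 ]
 [-0.0192 -0.0089  0.088 ]]
lip upper right? [[-0.0094  0.0207  0.088 ]
 [-0.0147  0.0207  0.088 ]]
block left [[-0.0042  0.0387  0.078 ]
 [-0.0039  0.0053  0.078 ]] block right [[ 0.0527  0.026   0.078 ]
 [ 0.053  -0.0044  0.078 ]]
seam [[-0.0041  0.025   0.078 ]]
deck left [[-0.0871  0.039   0.008 ]
 [-0.0878 -0.0667  0.008 ]]
```

```bash
python3 - <<'E'
from h import *
go(f2w(-.0077,.0055,.166),-.15)
E
```

```text
slide [-1.8 -1.  54.7] roll 0.004 | t 8.7 pos [0.5814 0.0184 0.2207] ya -0.146 tilt [ 0.0106 -0.0105] F [ 0.2693 -0.1947 -1.4682] gap 0.0221
```

arm_command:
  increments:
    - {"slide": [-1,-0.5,15],"roll": 0.004,"fingers": 5}
    - {"slide": [-1.5,-1,35],"roll": 0.004,"fingers": 5}
    - {"slide": [-1.8,-1,50],"roll": 0.004,"fingers": 5}
    - {"slide": [-1.8,-1,54],"roll": 0.004,"fingers": 5}
    - {"slide": [-1.8,-1,54],"roll": 0.004,"fingers": 5}

```text
t: 9.2
tool_pos: [0.5805, 0.0169, 0.1664]
tcp_rot: [0.758, 0.652, 0.0, 0.007]
force: [0.7, -0.1, -0.7]
finger_gap: 0.0216
```

```bash
python3 - <<'E'
from h import *
c=snap('wrist','w7'); a=c['frame'][150:290,220:420,::-1]; cv2.imwrite('pics/w7z.png',cv2.resize(a,None,fx=4,fy=4,interpolation=cv2.INTER_CUBIC))
go(f2w(-.0077,.0055,.156),-.15)
E
```

```text
slide [-0.5 -0.3 11.2] roll 0.0008 | t 9.25 pos [0.581  0.0168 0.1672] ya -0.1492 tilt [ 0.0112 -0.0104] F [ 0.4665  0.3332 -0.2892] gap 0.0219
```

View pics/w7z.png

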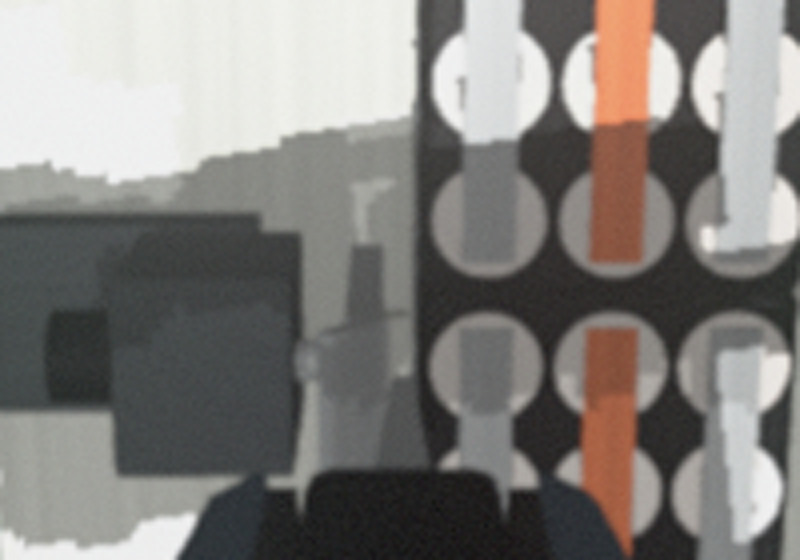

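The blade tip is at zoom x 393–413, y 375. It sits between the plate face at x≈388 and the block's edge at x≈420.

```bash
python3 - <<'E'
from h import *
c=load('w7'); Z=lambda l:[(220+x/4,150+y/4) for x,y in l]
print('tip',w2f(onz(c,Z([(393,375),(413,375)]),c['obs']['tool_pos'][2]-.0798)))
print('face',w2f(onz(c,Z([(388,330),(390,385)]),.078)),'block',w2f(onz(c,Z([(418,300),(420,375)]),.078)))
E
```

```text
tip [[-0.0083  0.0138  0.0866]
 [-0.0054  0.0138  0.0866]]
face [[-0.009   0.0184  0.078 ]
 [-0.0087  0.0096  0.078 ]] block [[-0.0045  0.023   0.078 ]
 [-0.0041  0.0112  0.078 ]]
```

```bash
python3 - <<'E'
from h import *
go(f2w(-.0073,.0055,.143),-.15)
E
```

```text
slide [-0.4 -0.  24.2] roll 0.0008 | t 9.25 pos [0.581  0.0168 0.1672] ya -0.1492 tilt [ 0.0112 -0.0104] F [ 0.4665  0.3332 -0.2892] gap 0.0219
```

arm_command:
  increments:
    - {"slide": [0,0,6],"roll": 0,"fingers": 5}
    - {"slide": [0,0,12],"roll": 0,"fingers": 5}
    - {"slide": [-0.2,0,18],"roll": 0,"fingers": 5}
    - {"slide": [-0.4,0,23],"roll": 0,"fingers": 5}
    - {"slide": [-0.4,0,23],"roll": 0,"fingers": 5}

```text
t: 9.75
tool_pos: [0.5805, 0.016, 0.143]
tcp_rot: [0.758, 0.652, -0.0, 0.007]
force: [0.0, 0.8, -0.6]
finger_gap: 0.0218
```

```bash
python3 - <<'E'
from h import *
go(f2w(-.0073,.0055,.138),-.15)
c=snap('wrist','w8'); a=c['frame'][150:290,220:420,::-1]; cv2.imwrite('pics/w8z.png',cv2.resize(a,None,fx=4,fy=4,interpolation=cv2.INTER_CUBIC))
E
```

```text
slide [0.2 0.6 5. ] roll 0.0006 | t 9.75 pos [0.5805 0.016  0.143 ] ya -0.1494 tilt [ 0.009  -0.0105] F [ 0.0056  0.8208 -0.597 ] gap 0.0218
```

View pics/w8z.png

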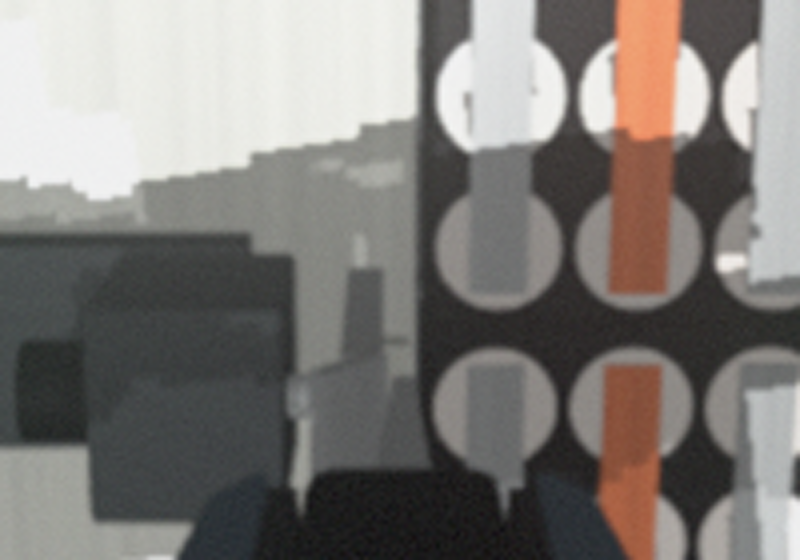

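The blade is in the gap about 15 mm deep with no drag yet. I'll go deeper slowly.

arm_command:
  increments:
    - {"slide": [0,0.3,2],"roll": 0,"fingers": 5}
    - {"slide": [0.2,0.5,4],"roll": 0,"fingers": 5}
    - {"slide": [0.2,0.5,6],"roll": 0,"fingers": 5}
    - {"slide": [0.2,0.5,7],"roll": 0,"fingers": 5}
    - {"slide": [0.2,0.5,7],"roll": 0,"fingers": 5}

```text
t: 10.3
tool_pos: [0.5813, 0.0161, 0.1363]
tcp_rot: [0.758, 0.652, 0.0, 0.007]
force: [-0.1, -0.5, -0.9]
finger_gap: 0.0219
```

```bash
python3 - <<'E'
from h import *
go(f2w(-.0073,.0055,.133),-.15); print(env.get_obs()['ft_torque'])
E
```

```text
slide [ 0.  -0.1  3.3] roll 0.0007 | t 10.3 pos [0.5813 0.0161 0.1363] ya -0.1493 tilt [ 0.0094 -0.0105] F [-0.0636 -0.4735 -0.9451] gap 0.0219
[-0.0533  0.1422 -0.0145]
```

arm_command:
  increments:
    - {"slide": [0,0,1],"roll": 0,"fingers": 5}
    - {"slide": [0,0,2],"roll": 0,"fingers": 5}
    - {"slide": [0,0,3],"roll": 0,"fingers": 5}
    - {"slide": [0,0,4],"roll": 0,"fingers": 5}
    - {"slide": [0,0,4],"roll": 0,"fingers": 5}

```text
t: 10.8
tool_pos: [0.5813, 0.0161, 0.1323]
tcp_rot: [0.758, 0.652, 0.0, 0.007]
force: [-1.0, 0.3, -0.2]
finger_gap: 0.0219
```

arm_command:
  increments:
    - {"slide": [0,0,1],"roll": 0,"fingers": 5}
    - {"slide": [0,0,2],"roll": 0,"fingers": 5}
    - {"slide": [0,0,3],"roll": 0,"fingers": 5}
    - {"slide": [0,0,3],"roll": 0,"fingers": 5}

```text
t: 11.2
tool_pos: [0.5814, 0.0161, 0.1293]
tcp_rot: [0.758, 0.652, 0.0, 0.007]
force: [-0.1, -0.1, 1.3]
finger_gap: 0.022
```

```bash
python3 - <<'E'
from h import *
go(f2w(-.0073,.0055,.127),-.15); print(env.get_obs()['ft_torque'])
E
```

```text
slide [ 0.  -0.2  2.3] roll 0.0006 | t 11.2 pos [0.5814 0.0161 0.1293] ya -0.1494 tilt [ 0.0095 -0.0104] F [-0.1262 -0.066   1.2822] gap 0.022
[-0.069   0.2317 -0.0268]
```

Drag has started at about 28 mm depth. From here, 1 mm steps.

arm_command:
  increments:
    - {"slide": [0,0,0.7],"roll": 0,"fingers": 5}
    - {"slide": [0,0,1.3],"roll": 0,"fingers": 5}

```text
t: 11.4
tool_pos: [0.5815, 0.0161, 0.1281]
tcp_rot: [0.758, 0.652, 0.0, 0.007]
force: [-0.8, 0.1, 2.2]
finger_gap: 0.0221
```

arm_command:
  increments:
    - {"slide": [0,0,0.7],"roll": 0,"fingers": 5}
    - {"slide": [0,0,1.3],"roll": 0,"fingers": 5}

```text
t: 11.6
tool_pos: [0.5815, 0.0161, 0.1269]
tcp_rot: [0.758, 0.652, 0.0, 0.007]
force: [-0.9, 0.2, 3.8]
finger_gap: 0.0222
```

```bash
python3 - <<'E'
from h import *
go(f2w(-.0073,.0055,.127),-.15); print(env.get_obs()['ft_torque'])
E
```

```text
slide [-0.  -0.3 -0.1] roll 0.0007 | t 11.6 pos [0.5815 0.0161 0.1269] ya -0.1493 tilt [ 0.0099 -0.0103] F [-0.9344  0.2076  3.7864] gap 0.0222
[-0.0096  0.3234  0.0129]
```

arm_command:
  increments:
    - {"slide": [0,0,0],"roll": 0,"fingers": 5}
    - {"slide": [0,0,0],"roll": 0,"fingers": 5}

```text
t: 11.8
tool_pos: [0.5814, 0.0161, 0.1268]
tcp_rot: [0.758, 0.652, 0.0, 0.007]
force: [-0.8, -0.5, 2.9]
finger_gap: 0.0219
```

```bash
python3 - <<'E'
from h import *
go(f2w(-.0073,.0055,.127),-.15); print(env.get_obs()['ft_torque'])
c=snap('wrist','w9'); a=c['frame'][150:290,220:420,::-1]; cv2.imwrite('pics/w9z.png',cv2.resize(a,None,fx=4,fy=4,interpolation=cv2.INTER_CUBIC))
go(f2w(-.0073,.0055,.127),-.15)
E
```

```text
slide [-0.  -0.2 -0.2] roll 0.0006 | t 11.8 pos [0.5814 0.0161 0.1268] ya -0.1494 tilt [ 0.0097 -0.0102] F [-0.7938 -0.4828  2.8727] gap 0.0219
[-0.0182  0.2396  0.0088]
slide [-0.  -0.2 -0.2] roll 0.0006 | t 11.85 pos [0.5814 0.0161 0.1268] ya -0.1494 tilt [ 0.0097 -0.0103] F [-0.3888 -0.7152  1.5495] gap 0.0221
```

View pics/w9z.png

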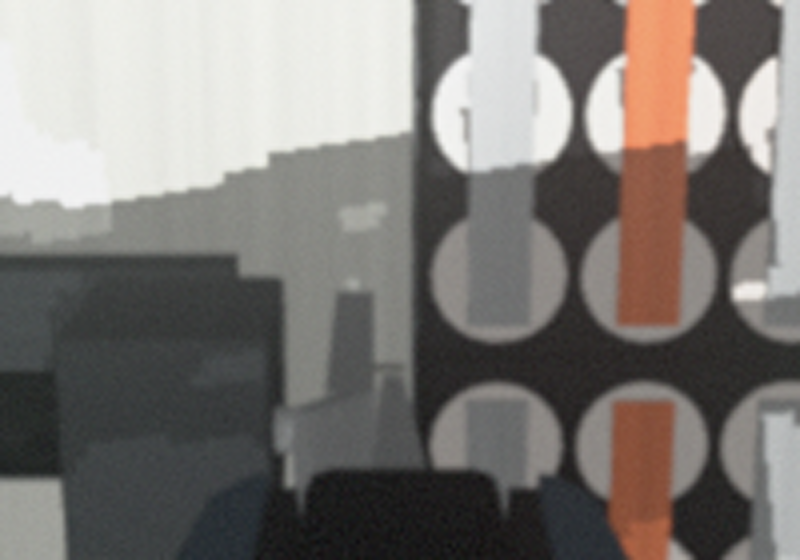

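arm_command:
  increments:
    - {"slide": [0,0,0.4],"roll": 0,"fingers": 5}
    - {"slide": [0,0,0.8],"roll": 0,"fingers": 5}

```text
t: 12.05
tool_pos: [0.5815, 0.0161, 0.1261]
tcp_rot: [0.758, 0.652, 0.0, 0.007]
force: [-0.6, 0.8, 3.4]
finger_gap: 0.0219
```

arm_command:
  increments:
    - {"slide": [0,0,0.2],"roll": 0,"fingers": 5}
    - {"slide": [0,0,0.2],"roll": 0,"fingers": 5}

```text
t: 12.25
tool_pos: [0.5815, 0.0161, 0.1259]
tcp_rot: [0.758, 0.652, 0.0, 0.007]
force: [-0.2, -0.5, 2.6]
finger_gap: 0.0216
```

```bash
python3 - <<'E'
from h import *
for i in range(4):
    snap('side','side3'); o=env.get_obs(); print(o['force'],o['tool_pos'],o['ft_torque'])
c=snap('scene','scene3')
a=c['frame'][190:310,260:400,::-1]; cv2.imwrite('pics/sc3z.png',cv2.resize(a,None,fx=5,fy=5,interpolation=cv2.INTER_CUBIC))
c=load('side3'); a=c['frame'][140:290,260:410,::-1]; cv2.imwrite('pics/s3z.png',cv2.resize(a,None,fx=4,fy=4,interpolation=cv2.INTER_CUBIC))
E
```

```text
[-1.0782  0.9325  3.1353] [0.5815 0.0161 0.1259] [-0.0203  0.2153  0.0034]
[-0.2783  0.2161  2.7584] [0.5815 0.0161 0.1259] [0.0006 0.2478 0.0313]
[-1.3402  0.2282  2.9532] [0.5815 0.0161 0.1259] [-0.0785  0.2566  0.0134]
[-0.6781  0.6117  2.7728] [0.5815 0.0161 0.1259] [-0.0275  0.2588 -0.0146]
```

View pics/s3z.png

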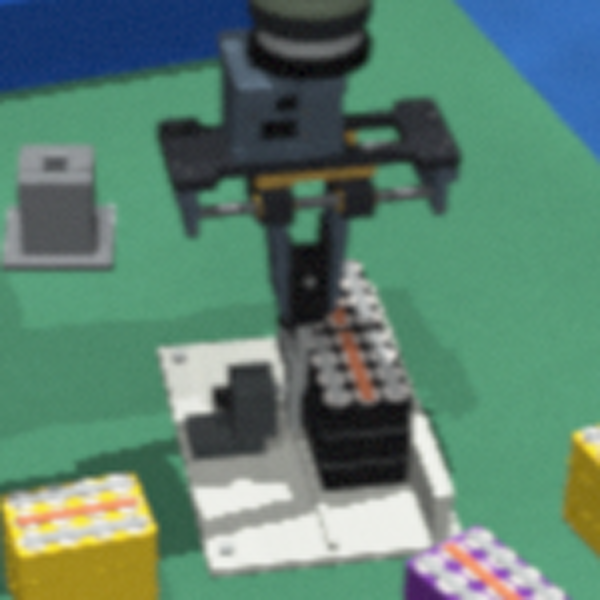

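View pics/sc3z.png

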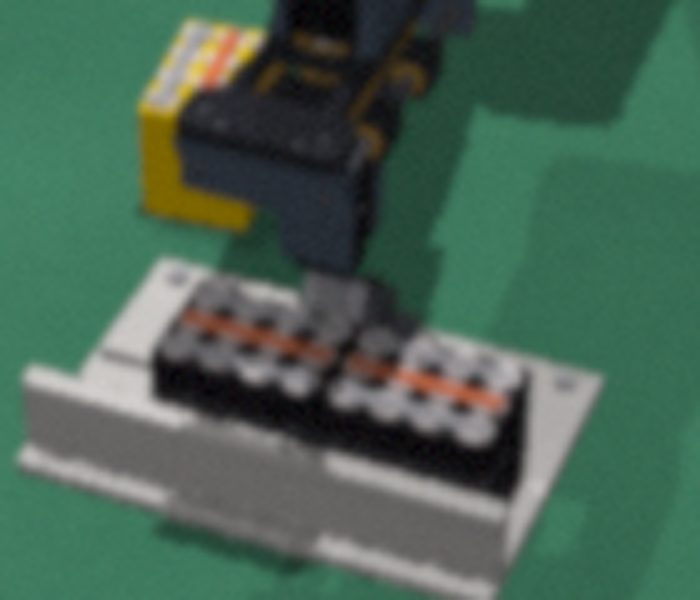

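```bash
python3 - <<'E'
from h import *
print(workorder.finish_job())
E
```

```text
the job is handed in; nothing more can be done
None
```

The job is handed in at about 12.5 s on the robot's clock, well under the 54 s limit; the hand-in gave no verdict.

**Block:** I pushed the loose block along its lane with the closed fingers until it met the fixed block. The push force rose from 5 N to 18 N at contact. The wrist picture showed no gap at the seam, and a later picture put the seam at fixture y = 25.0 mm, as given.

**Gauge:** I gripped the gauge across its 22 mm sides, lifted it out and turned it to the fixture's yaw. I then lowered it into the gap, which measured about 5.5 mm.
- Drag began at about 28 mm depth, and I stopped at about 32 mm.
- The last downward step took about 4.3 N, allowing for the gauge's weight, and the holding force is about 3.7 N. Both are in the 3–6 N range for snug.
- The gripper still holds the handle, with the fingers 22 mm apart.

**Checks that disagreed or were not exact:**
- The fixture's origin lies about 5 mm in x from the deck's centre. I took it from the lane and the fixed block instead.
- The side and wrist cameras differed by about 2.4 mm on the butt face, so I trusted the wrist view for the insertion.
- The tool picked up about 0.8° of tilt. The gauge leans by about the same amount or less: the tip sat about 0.9 mm off across its thickness over 80 mm.
- The plate's centre measured at y ≈ 4 mm against the given 6 mm. I inserted at about 5.5 mm, within the plate's width.

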